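# Unstack the two piles into their shelf trays

## Task

Two little piles have been left on the garage bench: the wheel chock and the wheel-nut socket are sitting on top of the bit case and the polish tin. Take the piles apart and set each of the four into the white tray of its own shape and size, upright and flat on the tray floor inside the lip. Leave the glass jar and the orange trim tool where they are.

Things in the scene. Friction and masses are not known exactly. Their poses are not given: they have to be found in the camera images.
- case: loose rectangular bit case, grey lid over black base, 100 (its x) x 60 (its y) x 45 mm high, about 250 g; lies flat as the bottom of one of the two piles. Origin: centre of its underside, z up. Grip it across its 60 mm width.
- tin: loose round bare-metal polish tin, diameter 68, 45 mm high, about 200 g; stands as the bottom of the other pile. Origin: centre of its underside, z up.
- chock: loose small green silicone wheel chock, a wedge in five steps, 55 (its x) x 38 (its y) mm foot; the steps, each 11 mm long, are 14, 21, 28, 34 and 40 mm high going towards its +x; about 80 g. Starts foot down on top of the case or of the tin (45 mm up). Origin: centre of its underside, z up. Grip it across its 38 mm width, whose sides are upright and flat; the middle step (at the origin) is 28 mm high.
- socket: loose upright steel wheel-nut socket with a dark hole in its top, diameter 32, 50 mm high, about 160 g. Starts standing on top of the tin or of the case (45 mm up), whichever the chock is not on. Origin: centre of its underside, z up.
- case_tray: fixed shallow white plastic tray, 3 mm floor, lip 4 mm thick with its top 8 mm above the bench (5 mm above the tray floor). Origin: centre of its underside, z up. Large rectangle, 122 (its x) x 82 (its y) mm inside the lip: the case's place.
- tin_tray: fixed shallow white plastic tray, 3 mm floor, lip 4 mm thick with its top 8 mm above the bench (5 mm above the tray floor). Origin: centre of its underside, z up. Large round, 90 mm diameter inside the lip: the tin's place.
- chock_tray: fixed shallow white plastic tray, 3 mm floor, lip 4 mm thick with its top 8 mm above the bench (5 mm above the tray floor). Origin: centre of its underside, z up. Small rectangle, 77 (its x) x 60 (its y) mm inside the lip: the chock's place (thick end either way).
- socket_tray: fixed shallow white plastic tray, 3 mm floor, lip 4 mm thick with its top 8 mm above the bench (5 mm above the tray floor). Origin: centre of its underside, z up. Small round, 54 mm diameter inside the lip: the socket's place.
- jar: bystander, loose clear glass jar with a hinged glass lid held shut, diameter 80, 80 mm high; stands at the far edge of the work. Origin: centre of its underside. To be left alone.
- trim_tool: bystander, loose flat orange plastic trim-removal tool, 163 mm long (its x, from -80 to +83), 30 mm wide, 10 mm high, lying on the bench straight ahead of the robot. Origin: near its middle, on its underside. To be left alone.
Not all that is in view belongs to the job. What is shaped like the socket but blue, pink or purple is not meant.

How it is judged:
At the end, for the whole second after the job is handed in: Case, tin, chock and socket each lie in their own tray: flat on the tray floor (underside at most 1.5 mm off it), upright within 0.03 rad, inside the lip (centre within 16.5 mm of the tray's centre for case and chock, 12.5 mm for tin and socket), released and at rest (horizontal distance between case and case_tray below 0.0165 m and z of case in the frame of case_tray between 0.001 and 0.0045 m and angle between each of case, tin, chock, socket's own z axis and vertical below 0.03 rad and linear speed of each of case, tin, chock, socket below 0.02 m/s and angular speed of each of case, tin, chock, socket below 0.2 rad/s and horizontal distance between tin and tin_tray below 0.0125 m and z of tin in the frame of tin_tray between 0.001 and 0.0045 m and horizontal distance between chock and chock_tray below 0.0165 m and z of chock in the frame of chock_tray between 0.001 and 0.0045 m and horizontal distance between socket and socket_tray below 0.0125 m and z of socket in the frame of socket_tray between 0.001 and 0.0045 m); the robot touches nothing.
It fails at once if the glass jar is moved by more than 20 mm or tipped (distance of jar from where it was at the start of the episode above 0.02 m or angle between jar's own z axis and vertical above 0.2 rad).
It fails at once if the trim tool is moved by more than 20 mm (distance of trim_tool from where it was at the start of the episode above 0.02 m).
It also fails if it takes over 120 s, if anything falls off the work surface, if the arm or the gripper's body presses on something with over 40 N, if the wrist force passes 120 N, or if a joint passes its speed limit or range.

## Robot

A 7-joint arm with a two-finger parallel gripper is mounted at the origin on the work surface. World frame = base frame: x ahead of the robot, y to its left, z up, the work surface at z = 0. Lengths are in m, angles in rad, forces in N, time in s.
With the tool pointing down it reaches from about 0.425 to 0.925 m from the base axis. Payload 6.8 kg.
Tool frame: the origin (TCP) lies on the centre line of the jaws, within the pads' length; the fingertips stand 25 mm ahead of it and the grasp point (between the pads) lies 6 mm ahead of it; z points along the fingers, y is the direction in which the jaws open and shut (so a half turn about z gives the same grasp; the last joint's range is limited). The gripper opens to 85 mm and grips with 20 to 120 N. Pads are 22 mm wide; open, the fingers measure 114 mm over their backs; the gripper's body (76 mm by 85 mm) begins 54 mm behind the grasp point. The pads swing forward as they close: fully open they stand 13 mm farther back than shut.
Start: joints at [-1.245, 0.477, 0.022, 1.555, -0.011, 1.109, -0.083], TCP at [0.284, 0.612, 0.256] pointing down, gripper open.
Joint ranges: [-2.96, 2.96], [-0.34, 2.1], [-1.41, 1.46], [0.24, 2.44], [-1.37, 4.51], [0.17, 1.92], [-2.96, 2.96]. Speed limits (rad/s): [2.39, 2.39, 3.14, 3.14, 3.14, 3.14, 3.14].

## Interface

Orientations are given as a unit quaternion [w, x, y, z].
In Python, from station import status, cams, order, models gives the robot as it stands.
- The arm moves only by the tool move_arm, never from a script. Its argument "steps" is one flat list of numbers, 7 for each row, row after row: the gripper's target within -1 to 1 (fully open at 1, half-way at 0, shut at -1), then the shift along the world's x, y, z in cm, then the turn, a rotation vector about the world's x, y, z in degrees. A call has 1 to 8 rows; each row shifts and turns the commanded pose from where the row before left it; what a row does not reach is not made up. A row lasts 1/10 s, in which the tool goes at most 50 mm and 8.59 degrees, less where a joint would pass 70% of its speed; a pose out of reach is approached as far as the arm can. A call with a gripper value outside its range is refused whole. The fingers move at their own pace and stop on an object; "newtons" is the grip in N (left out, the last holds). Time passes only in rows, so rows that do not move let the fingers close. It gives the time, the measured TCP pose, the force and the opening at its end, in the units of the state.
- status.get_obs(): the state, without advancing time (a new reading comes with each control period).
- cams.read_camera(name): name is "scene" or "top" or "wrist"; returns a dict with "pixels" (420x560x3 uint8, red, green, blue), "mtx" (3x3 intrinsics, pixels), "T" (4x4, takes a point from camera to world coordinates); the wrist camera has in their place "T_tool_cam" (4x4, takes a point from camera to tool coordinates, whose origin is the TCP and whose axes are the flange's). Camera axes: x right, y down, z forward; pixel columns grow to the right and rows downward; lengths in m; the calibration is good to about 2 mm. A picture is of the moment at which its call begins: read the wrist's pose just before it. There is no depth.
- order.hand_in(): hands the job in, once; it reports no verdict.
Trained networks look in the newest picture that a camera, given by its name, has taken for a name from the list of things; names that differ only in an ending like _2 or _b are one class to them, and where a whole thing is asked for, a point or a joint stands for the part that bears it (a point fixed in the world has none). Each returns a list of dicts, best first, with "score" (0 to 1); they miss things now and then, are a little off and sometimes report something else, mostly with a low value. They report only what shows in the picture. A call takes as long as a camera call. They do not tell look-alikes from the thing itself.
- models.silhouettes(camera, query): "region" (420x560 bool, what is visible of it) and "box" ([centre column, centre row, width, height] in pixels, round what is visible of it).
- models.place_of(camera, query): "position" ([row, column] in pixels: a listed point, or the origin of a listed thing).
The state is a dict: "t": time; "q": joint angles; "joint_vel": joint speeds; "joint_torque": joint torques, N m; "eef_pos": TCP position; "tool_rot": TCP orientation; "contact_force": force on the tool from outside, world axes, zero at the start; "torque": the same for the moment, N m; "gripper_width": opening from 0.0 (shut) to 1.0 (fully open).
Only numpy, scipy, OpenCV 4.12 (cv2) and the standard library are available. Lean on these libraries where they do the work, as an engineer would, in place of code of your own. Each camera call takes 0.05 s, during which the arm holds its last target.

## Working session

There is one attempt and no reset: what is moved stays moved. The work goes in short steps, Python scripts to look and compute and a tool call to move; the robot and the scene stay as the last step left them, time stands still between calls to the robot, and variables do not carry over. Pictures are saved under pics/ and viewed, and the job is handed in when it is done.

Besides the shell and the picture viewer there is one more tool, called after ">>>" as name(argument=value, ...), one argument or row to a line, values as JSON. move_arm: Moves the arm, as the interface text tells. Its arguments: {"type":"object","properties":{"steps":{"type":"array"},"newtons":{"type":"number"}},"required":["steps"]}

```bash
mkdir -p pics; ls
cat > h.py <<'E'
import numpy as np, cv2
from station import status, cams, order, models
def cam(n):
    o=status.get_obs() if n=='wrist' else None
    c=cams.read_camera(n)
    if n=='wrist':
        from scipy.spatial.transform import Rotation as R
        q=o['tool_rot']; T=np.eye(4); T[:3,:3]=R.from_quat([q[1],q[2],q[3],q[0]]).as_matrix(); T[:3,3]=o['eef_pos']
        c['T']=T@c['T_tool_cam']
    return c
def save(c,name,crop=None,k=1):
    im=c['pixels'][:,:,::-1]
    if crop: r0,r1,c0,c1=crop; im=im[r0:r1,c0:c1]
    cv2.imwrite('pics/'+name,cv2.resize(im,None,fx=k,fy=k,interpolation=cv2.INTER_CUBIC))
def pt(c,row,col,z):
    d=c['T'][:3,:3]@np.linalg.inv(c['mtx'])@np.array([col,row,1.]); p=c['T'][:3,3]
    return p+d*(z-p[2])/d[2]
def px(c,P):
    q=np.linalg.inv(c['T'])@np.append(P,1.); u=c['mtx']@(q[:3]/q[2]); return u[1],u[0]
E
python3 - <<'E'
from h import *
np.set_printoptions(precision=3,suppress=True)
print(status.get_obs())
for n in ['top','scene']:
    c=cam(n); save(c,n+'0.png',k=1.4)
    print(n,c['T'],c['mtx'])
    for q in ['case','tin','chock','socket','case_tray','tin_tray','chock_tray','socket_tray','jar','trim_tool']:
        z=dict(chock=.045,socket=.045).get(q,0)
        print(q,[(round(r['score'],2),np.round(r['position']),pt(c,*r['position'],z)) for r in models.place_of(n,q)[:4]])
E
```

```text
pics
{'t': 0.0, 'q': array([-1.245,  0.478,  0.022,  1.556, -0.011,  1.109, -0.083]), 'joint_vel': array([-0.001,  0.   ,  0.001,  0.   ,  0.001,  0.001,  0.001]), 'joint_torque': array([  0.   , -59.645,   1.608, -28.12 ,   0.012,   0.009,   0.   ]), 'eef_pos': array([0.284, 0.612, 0.255]), 'tool_rot': array([-0.   ,  0.215,  0.977, -0.001]), 'contact_force': array([0.037, 0.178, 0.363]), 'torque': array([ 0.015, -0.011,  0.038]), 'gripper_width': 0.9990291840873012}
top [[-0.002 -0.988  0.156  0.43 ]
 [-1.     0.007  0.03  -0.015]
 [-0.031 -0.155 -0.987  0.969]
 [ 0.     0.     0.     1.   ]] [[413.6     0.    277.381]
 [  0.    413.6   213.968]
 [  0.      0.      1.   ]]
case [(0.69, array([190., 356.]), array([ 0.64 , -0.172,  0.   ]))]
tin [(0.88, array([271., 188.]), array([0.449, 0.223, 0.   ]))]
chock [(0.55, array([188., 357.]), array([ 0.634, -0.168,  0.045]))]
socket [(0.66, array([311., 186.]), array([0.362, 0.215, 0.045])), (0.66, array([281., 228.]), array([0.425, 0.124, 0.045])), (0.64, array([282., 150.]), array([0.425, 0.296, 0.045])), (0.55, array([270., 184.]), ar
[... 953 characters left out ...]
 400.]), array([0.457, 0.329, 0.045])), (0.58, array([226., 367.]), array([0.442, 0.214, 0.045])), (0.51, array([224., 382.]), array([0.408, 0.247, 0.045])), (0.43, array([221., 343.]), array([0.467, 0.147, 0.045]))]
case_tray []
tin_tray [(0.82, array([273., 310.]), array([0.651, 0.157, 0.   ]))]
chock_tray [(0.61, array([162., 199.]), array([ 0.519, -0.397,  0.   ])), (0.44, array([239., 363.]), array([0.458, 0.217, 0.   ]))]
socket_tray [(0.91, array([285., 404.]), array([0.523, 0.39 , 0.   ]))]
jar [(0.75, array([271., 235.]), array([ 0.773, -0.018,  0.   ]))]
trim_tool [(0.9, array([201., 306.]), array([ 0.437, -0.006,  0.   ])), (0.7, array([274., 310.]), array([0.654, 0.157, 0.   ]))]
```

View pics/top0.png

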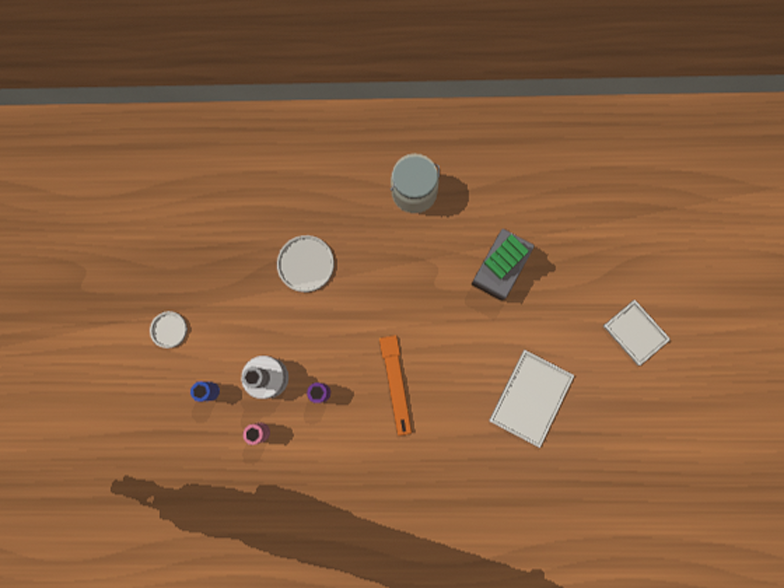

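View pics/scene0.png

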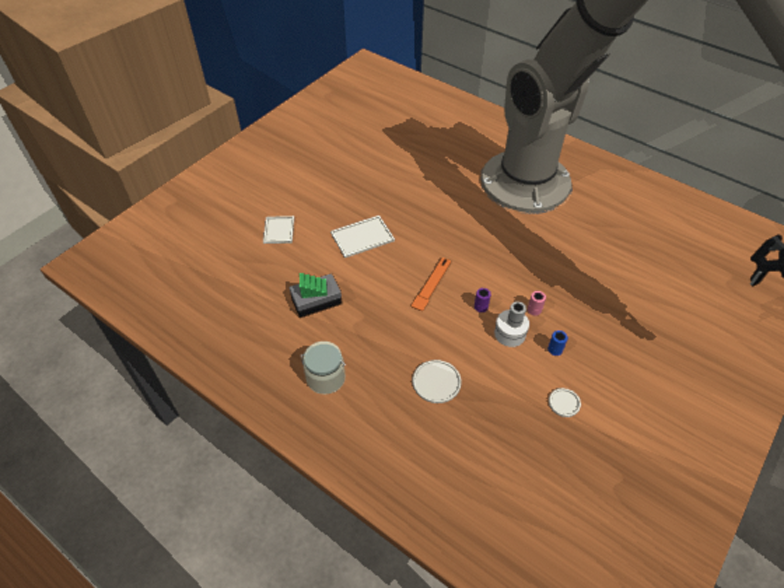

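```bash
cat >> h.py <<'E'
def outline(c,reg,z):
    cs,_=cv2.findContours(reg.astype(np.uint8),cv2.RETR_EXTERNAL,cv2.CHAIN_APPROX_NONE)
    k=max(cs,key=cv2.contourArea)[:,0,:]
    return np.array([pt(c,p[1],p[0],z)[:2] for p in k]).astype(np.float32)
def rect(P):
    (x,y),(w,h),a=cv2.minAreaRect(P*1000)
    if w<h: w,h,a=h,w,a+90
    return np.round([x,y,w,h,(a+90)%180-90],1)
E
python3 - <<'E'
from h import *
np.set_printoptions(precision=4,suppress=True)
c=cam('top')
for q,z in [('case_tray',.008),('chock_tray',.008),('tin_tray',.008),('socket_tray',.008),('case',.045),('chock',.07),('trim_tool',.01),('tin',.045),('jar',.08)]:
    for r in models.silhouettes('top',q)[:2]:
        P=outline(c,r['region'],z); print(q,round(r['score'],2),rect(P), r['region'].sum(), np.round(cv2.minEnclosingCircle(P*1000)[0]))
for r in models.silhouettes('top','socket'):
    b=r['box']; print('socket',round(r['score'],2),b)
for r in models.place_of('top','socket'):
    print(r['position'],pt(c,*r['position'],0),pt(c,*r['position'],.045))
save(c,'crop_t.png',(240,335,120,250),6)
save(c,'crop_c.png',(150,230,310,400),7)
s=cam('scene');save(s,'crop_ts.png',(190,270,320,420),7)
E
```

```text
case_tray 0.77 [ 420.5 -217.9  131.4   91.3  -27.4] 2305 [ 421. -218.]
chock_tray 0.95 [ 525.  -392.7   86.5   71.9   39.1] 1158 [ 526. -394.]
tin_tray 0.63 [647.4 156.2  95.8  94.8  26.7] 1265 [647. 156.]
case 0.67 [ 632.5 -172.3  109.8   61.1  -31.3] 710 [ 633. -172.]
chock 0.83 [ 639.9 -174.1   65.5   39.   -45.3] 510 [ 641. -173.]
chock 0.16 [453.5 218.7  37.6  28.   89.8] 208 [452. 219.]
trim_tool 0.98 [442.3   0.6 159.9  30.   11.3] 732 [443.  -1.]
tin 0.55 [454.3 209.6  69.8  64.8 -88.6] 570 [454. 210.]
jar 0.87 [760.8 -29.5  99.4  74.9  -6.9] 1176 [761. -28.]
socket 0.67 [146.3, 278.4, 21.4, 10.2]
socket 0.58 [185.6, 307.9, 20.9, 14.1]
socket 0.58 [228.9, 280.0, 17.4, 14.3]
socket 0.5 [182.2, 271.2, 22.9, 14.2]
[273.2, 183.8] [0.4443 0.2335 0.    ] [0.4437 0.222  0.045 ]
[281.7, 149.8] [0.4249 0.3128 0.    ] [0.4252 0.2976 0.045 ]
[308.8, 184.0] [0.3631 0.2303 0.    ] [0.3662 0.219  0.045 ]
[282.7, 229.0] [0.4222 0.1271 0.    ] [0.4226 0.1205 0.045 ]
[137.2, 295.7] [ 0.7722 -0.0308  0.    ] [ 0.7563 -0.03    0.045 ]
```

View pics/crop_t.png

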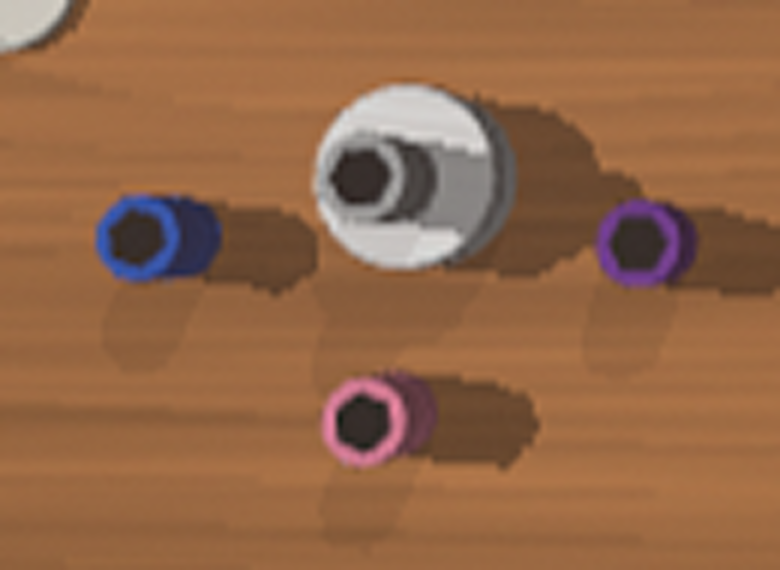

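View pics/crop_c.png

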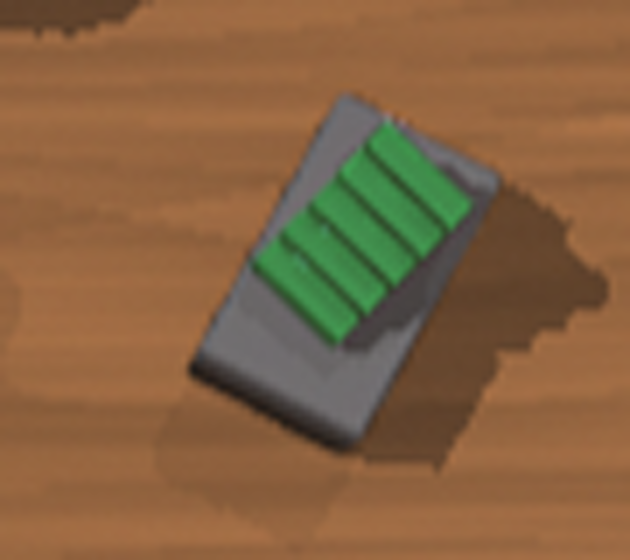

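View pics/crop_ts.png

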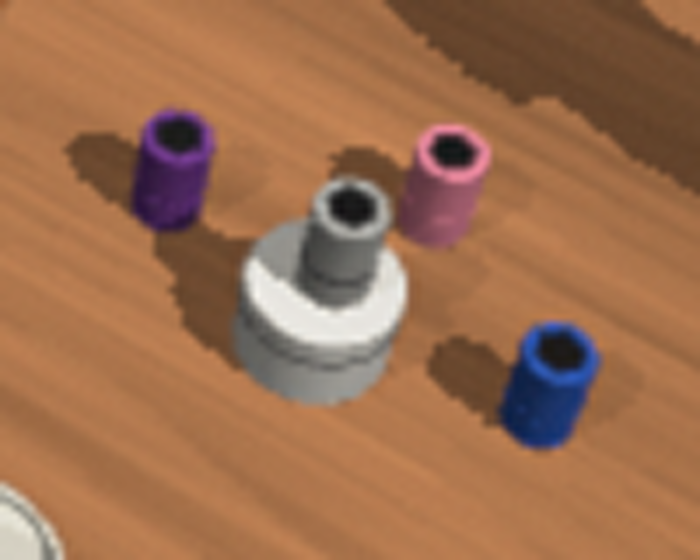

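Run:
```python
from h import *
np.set_printoptions(precision=4,suppress=True)
c=cam('top'); s=cam('scene')
f=lambda x,y,k,r0,c0:((y+.5)/k-.5+r0,(x+.5)/k-.5+c0)
T=lambda x,y:f(x,y,6,240,120); C=lambda x,y:f(x,y,7,150,310); S=lambda x,y:f(x,y,7,190,320)
for n,a,z in [('tin',(403,177),.045),('socket',(361,178),.095),('blue',(138,238),.05),('pink',(365,421),.05),('purple',(639,243),.05)]:
    print(n,pt(c,*T(*a),z))
for n,a,z in [('tin',(325,283),.045),('socket',(351,208),.095),('blue',(560,352),.05),('pink',(453,152),.05),('purple',(179,134),.05)]:
    print('s',n,pt(s,*S(*a),z))
for n,a,z in [('a',(348,93),.045),('b',(499,183),.045),('d',(360,440),.045),('e',(192,368),.045)]:
    print('case corner',pt(c,*C(*a),z))
print('mid step', pt(c,*C(363,234),.073))
sv=models.silhouettes('scene','chock')[0]['box'];print(sv)
save(s,'crop_cs.png',(180,240,195,255),10)
for n in ['tin_tray','socket_tray','case_tray','chock_tray']:
  for k,cc in (('top',c),('scene',s)):
    r=models.silhouettes(k,n)
    for q in r[:1]:
        P=outline(cc,q['region'],.008); print(k,n,round(q['score'],2),rect(P),cv2.fitEllipse(P*1000))
```

```text
tin [0.4527 0.2156 0.045 ]
socket [0.4512 0.218  0.095 ]
blue [0.4306 0.3123 0.05  ]
pink [0.3645 0.2255 0.05  ]
purple [0.4283 0.1263 0.05  ]
s tin [0.4552 0.218  0.045 ]
s socket [0.4524 0.2197 0.095 ]
s blue [0.4311 0.3142 0.05  ]
s pink [0.3648 0.2279 0.05  ]
s purple [0.4276 0.1283 0.05  ]
case corner [ 0.693  -0.1751  0.045 ]
case corner [ 0.6623 -0.223   0.045 ]
case corner [ 0.5779 -0.1751  0.045 ]
case corner [ 0.6019 -0.1219  0.045 ]
mid step [ 0.6391 -0.1734  0.073 ]
[226.1, 204.2, 18.2, 18.7]
top tin_tray 0.72 [646.9 156.   96.2  95.7 -89.3] ((646.666748046875, 156.37753295898438), (94.74958038330078, 98.70895385742188), 142.6609649658203)
scene tin_tray 0.6 [647.2 160.8  98.6  91.3  35.8] ((647.5925903320312, 161.07962036132812), (93.6128921508789, 100.49101257324219), 112.88487243652344)
top socket_tray 0.71 [535.9 386.9  62.7  60.4  46.4] ((535.3267211914062, 385.98455810546875), (59.884620666503906, 63.51690673828125), 171.7674102783203)
scene socket_tray 0.74 [537.1 391.   67.5  63.9   5.6] ((537.0956420898438, 390.4800109863281), (62.88234329223633, 66.74207305908203), 97.58067321777344)
top case_tray 0.68 [ 420.  -217.9  131.8   90.5  -27.9] ((420.3678894042969, -218.2803955078125), (100.62924194335938, 154.3343963623047), 61.846649169921875)
scene case_tray 0.67 [ 421.4 -215.3  131.5   99.7  -27.7] ((423.9475402832031, -215.3258056640625), (104.30286407470703, 153.19203186035156), 61.51278305053711)
top chock_tray 0.58 [ 525.8 -393.2   85.9   70.2   39.3] ((525.6597290039062, -393.05291748046875), (79.53131866455078, 100.19757080078125), 130.76402282714844)
scene chock_tray 0.73 [ 528.9 -387.8   91.4   68.1   42.6] ((527.9382934570312, -388.49139404296875), (75.1429672241211, 98.49713897705078), 134.09164428710938)
```

View pics/crop_cs.png

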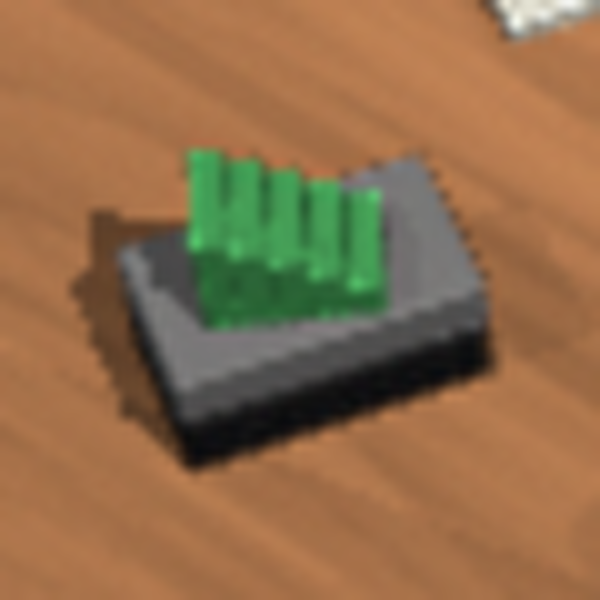

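>>> move_arm(
  steps=[1, 1.7, -3.9, 0, 0, 0, -4, 1, 1.7, -3.9, 0, 0, 0, -4, 1, 1.7, -3.9, 0, 0, 0, -4, 1, 1.7, -3.9, 0, 0, 0, -4, 1, 1.7, -3.9, 0, 0, 0, -4, 1, 1.7, -3.9, 0, 0, 0, -4, 1, 1.7, -3.9, 0, 0, 0, -4, 1, 1.7, -3.9, 0, 0, 0, -4],
  newtons=30,
)

```text
t: 3.1
eef_pos: [0.4202, 0.2989, 0.2566]
tool_rot: [0.0, 0.477, 0.879, 0.0]
contact_force: [1.1, 0.3, 1.1]
gripper_width: 0.999
```

>>> move_arm(
  steps=[1, 1.6, -4, 0, 0, 0, -4, 1, 1.6, -4.1, 0, 0, 0, -3, 1, 0, 0, 0, 0, 0, 0, 1, 0, 0, 0, 0, 0, 0],
)

```text
t: 3.5
eef_pos: [0.4521, 0.2187, 0.2566]
tool_rot: [0.0, 0.53, 0.848, 0.0]
contact_force: [-0.5, 1.0, -0.4]
gripper_width: 1.0
```

```bash
cat >> h.py <<'E'
def yaw():
    q=status.get_obs()['tool_rot']
    from scipy.spatial.transform import Rotation as R
    M=R.from_quat([q[1],q[2],q[3],q[0]]).as_matrix()
    return np.degrees(np.arctan2(M[1,1],M[0,1])), M[:,2]
E
python3 - <<'E'
from h import *
np.set_printoptions(precision=4,suppress=True)
o=status.get_obs();print(o['t'],o['eef_pos'],yaw(),o['gripper_width'],o['q'])
c=cam('wrist'); save(c,'w1.png',k=1.4)
for q,z in [('tin',.045),('socket',.045)]:
    for r in models.silhouettes('wrist',q): 
        print(q,round(r['score'],2),np.round(r['box']))
    for r in models.place_of('wrist',q): print(q,round(r['score'],2),r['position'],pt(c,*r['position'],z if q=='socket' else 0))
E
```

```text
3.5 [0.4521 0.2187 0.2566] (np.float64(26.00587573573122), array([ 0.0004,  0.0006, -1.    ])) 0.9996998306032939 [-0.8375  0.1907  0.3014  1.9778 -0.0681  0.9819 -0.0496]
tin 0.68 [281. 190.  59.  63.]
tin 0.89 [184.6, 280.8] [0.4557 0.2195 0.    ]
socket 0.83 [227. 244.  35.  38.]
socket 0.79 [279. 197.  34.  39.]
socket 0.78 [211. 148.  33.  35.]
socket 0.65 [297.  99.  30.  35.]
socket 0.97 [143.2, 216.8] [0.3698 0.2369 0.045 ]
socket 0.92 [104.4, 297.5] [0.43   0.3103 0.045 ]
socket 0.83 [191.2, 278.3] [0.4525 0.2186 0.045 ]
socket 0.58 [237.3, 231.3] [0.4271 0.1449 0.045 ]
```

View pics/w1.png

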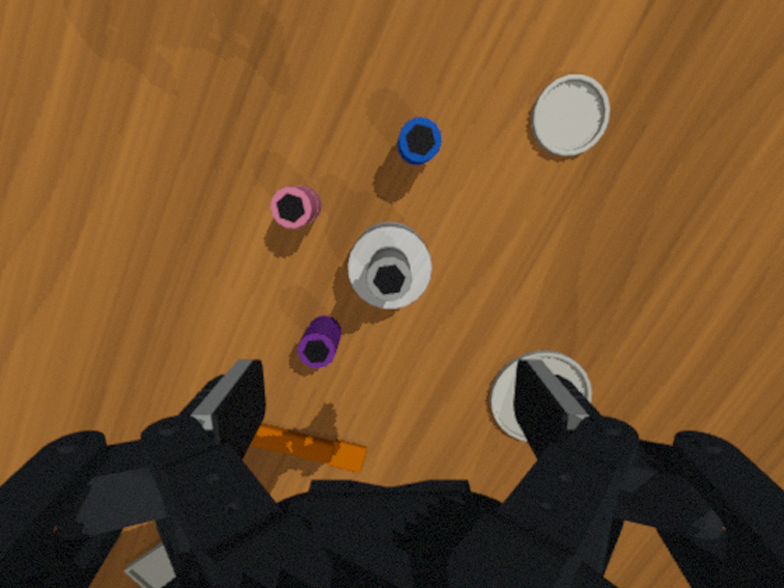

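>>> move_arm(
  steps=[1, 0, 0, -4.5, 0, 0, 0, 1, 0, 0, -4.5, 0, 0, 0, 1, 0, 0, -4.4, 0, 0, 0, 1, 0, 0, -3, 0, 0, 0, 1, 0, 0, -1.4, 0, 0, 0, -1, 0, 0, 0, 0, 0, 0, -1, 0, 0, 0, 0, 0, 0, -1, 0, 0, 0, 0, 0, 0],
  newtons=40,
)

```text
t: 4.55
eef_pos: [0.4524, 0.2203, 0.0794]
tool_rot: [0.0, 0.529, 0.849, 0.001]
contact_force: [-0.5, 0.0, 0.6]
gripper_width: 0.515
```

>>> move_arm(
  steps=[-1, 0, 0, 0, 0, 0, 0, -1, 0, 0, 0, 0, 0, 0, -1, 0, 0, 0, 0, 0, 0, -1, 0, 0, 0, 0, 0, 0],
)

```text
t: 4.95
eef_pos: [0.4523, 0.2201, 0.0796]
tool_rot: [0.0, 0.529, 0.849, 0.001]
contact_force: [-3.0, 1.0, 7.4]
gripper_width: 0.364
```

>>> move_arm(
  steps=[-1, 0, 0, 3, 0, 0, 0, -1, 0, 0, 4, 0, 0, 0, -1, 1.7, 3.4, 2, 0, 0, 0, -1, 1.7, 3.4, 0, 0, 0, 0, -1, 1.7, 3.4, 0, 0, 0, 0, -1, 1.7, 3.4, 0, 0, 0, 0, -1, 1.6, 3.3, 0, 0, 0, 0, -1, 0, 0, 0, 0, 0, 0],
)

```text
t: 5.75
eef_pos: [0.536, 0.3944, 0.1684]
tool_rot: [-0.0, 0.527, 0.85, 0.002]
contact_force: [-1.5, 0.2, -1.8]
gripper_width: 0.37
```

Run:
```python
from h import *
np.set_printoptions(precision=4,suppress=True)
o=status.get_obs();print(o['t'],o['eef_pos'],yaw(),o['gripper_width'])
c=cam('wrist'); save(c,'w2.png',k=1.4)
for q,z in [('socket_tray',.0),('tin_tray',0),('tin',0),('socket',.095)]:
    for r in models.place_of('wrist',q): print(q,round(r['score'],2),r['position'],pt(c,*r['position'],z))
for q in ['socket_tray']:
    for r in models.silhouettes('wrist',q): 
        P=outline(c,r['region'],.008); print(q,round(r['score'],2),rect(P),cv2.fitEllipse(P*1000))
```

```text
5.75 [0.536  0.3944 0.1684] (np.float64(26.44182693749005), array([ 0.0016,  0.0037, -1.    ])) 0.3696128064920803
socket_tray 0.87 [202.4, 273.1] [0.5329 0.3903 0.    ]
tin 0.57 [309.0, 138.5] [0.4543 0.2178 0.    ]
socket 0.89 [267.9, 61.8] [0.4123 0.3033 0.095 ]
socket 0.66 [256.6, 279.1] [0.5447 0.3785 0.095 ]
socket 0.58 [224.4, 148.4] [0.4555 0.3604 0.095 ]
socket_tray 0.64 [531.2 392.6  61.   57.9  34.7] ((531.6078491210938, 392.1438293457031), (57.7717399597168, 61.35044860839844), 132.51605224609375)
```

View pics/w2.png

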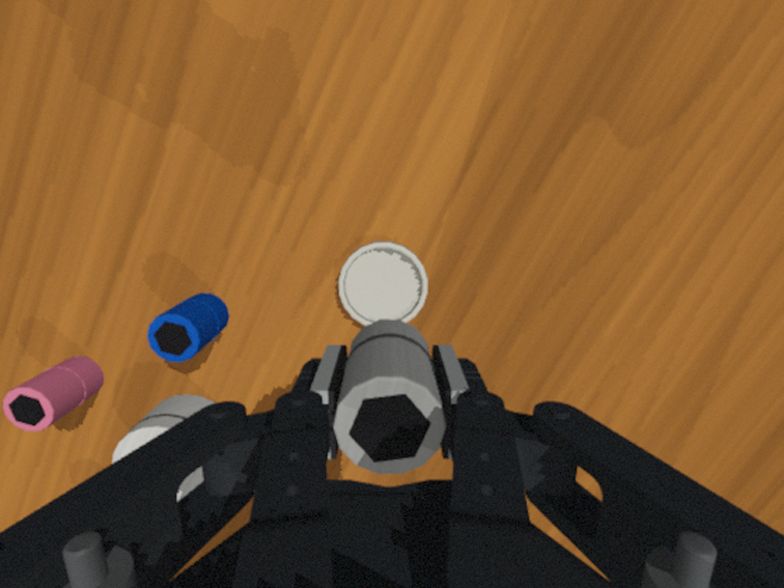

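>>> move_arm(
  steps=[-1, 0, 0, -3, 0, 0, 0, -1, 0, 0, -3, 0, 0, 0, -1, 0, 0, -3, 0, 0, 0, -1, 0, 0, -1.5, 0, 0, 0, -1, 0, 0, 0, 0, 0, 0, -1, 0, 0, 0, 0, 0, 0],
)

```text
t: 6.65
eef_pos: [0.5363, 0.3885, 0.0643]
tool_rot: [0.0, 0.529, 0.849, 0.0]
contact_force: [0.2, -0.1, -0.7]
gripper_width: 0.366
```

Run:
```python
from h import *
np.set_printoptions(precision=4,suppress=True)
o=status.get_obs();print(o['t'],o['eef_pos'],yaw(),o['gripper_width'])
c=cam('wrist'); save(c,'w3.png',k=1.4)
for q in ['socket_tray']:
    for r in models.silhouettes('wrist',q): 
        P=outline(c,r['region'],.008); print(q,round(r['score'],2),rect(P),cv2.fitEllipse(P*1000))
```

```text
6.65 [0.5363 0.3885 0.0643] (np.float64(26.116342084304037), array([ 0.0009,  0.0006, -1.    ])) 0.3658708321090505
socket_tray 0.56 [528.2 400.5  60.8  40.6  25.3] ((528.2520141601562, 398.69427490234375), (42.984859466552734, 61.77739334106445), 116.63294982910156)
```

View pics/w3.png

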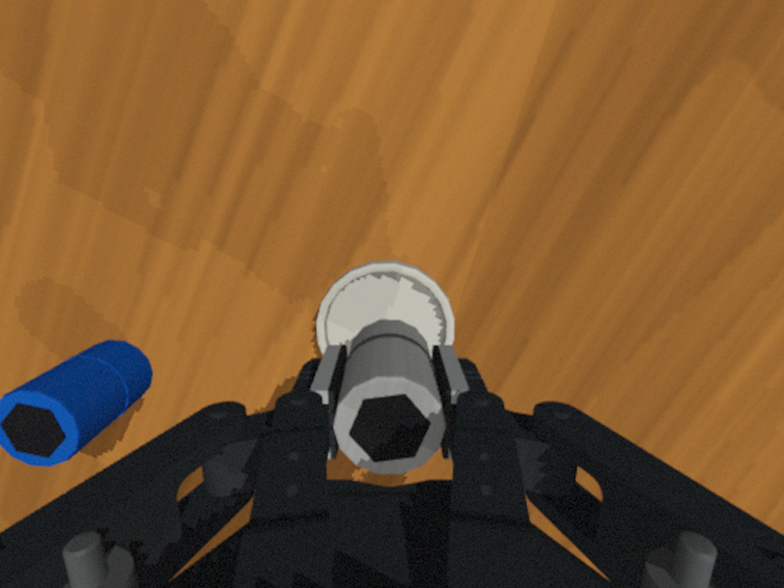

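Run:
```python
from h import *
from scipy.optimize import least_squares
c=cam('wrist')
Q=[(317,325),(322,300),(340,278),(385,262),(430,278),(449,300),(454,325)]
P=np.array([pt(c,y/1.4,x/1.4,.008)[:2] for x,y in Q])
print(least_squares(lambda v:np.hypot(*(P-v).T)-.031,[.535,.389]).x, status.get_obs()['eef_pos'])
```

```text
[0.53406791 0.39067963] [0.53677675 0.38908132 0.06513816]
```

>>> move_arm(
  steps=[-1, -0.1, 0.1, -1.4, 0, 0, 0, -1, 0, 0, -1, 0, 0, 0, -1, 0, 0, -0.3, 0, 0, 0, -1, 0, 0, 0, 0, 0, 0, -1, 0, 0, 0, 0, 0, 0],
)

```text
t: 7.3
eef_pos: [0.5343, 0.3898, 0.0371]
tool_rot: [-0.001, 0.529, 0.849, -0.0]
contact_force: [-4.4, -1.7, 13.7]
gripper_width: 0.367
```

>>> move_arm(
  steps=[0.3, 0, 0, 0, 0, 0, 0, 0.3, 0, 0, 0, 0, 0, 0, 0.3, 0, 0, 0, 0, 0, 0, 0.3, 0, 0, 3, 0, 0, 0, 1, 0, 0, 4.5, 0, 0, 0, 1, 0, 0, 4.5, 0, 0, 0, 1, 0, 0, 4, 0, 0, 0, 1, 0, 0, 0, 0, 0, 0],
)

```text
t: 8.1
eef_pos: [0.5379, 0.3913, 0.2027]
tool_rot: [0.002, 0.529, 0.849, 0.005]
contact_force: [0.4, 0.5, -0.0]
gripper_width: 0.998
```

Run:
```python
from h import *
np.set_printoptions(precision=4,suppress=True)
o=status.get_obs();print(o['t'],o['eef_pos'],yaw(),o['gripper_width'])
c=cam('wrist'); save(c,'w4.png',k=1.4)
for q,z in [('socket_tray',.0),('tin_tray',0),('tin',0),('socket',.003)]:
    for r in models.place_of('wrist',q): print(q,round(r['score'],2),r['position'],pt(c,*r['position'],z))
```

```text
8.1 [0.5379 0.3913 0.2027] (np.float64(26.11501683623824), array([ 0.0083,  0.0071, -0.9999])) 0.9979351318118487
socket_tray 0.83 [190.2, 270.1] [0.5305 0.3913 0.    ]
tin 0.77 [291.2, 151.0] [0.4559 0.2183 0.    ]
socket 0.94 [194.5, 275.5] [0.5376 0.3902 0.003 ]
socket 0.78 [208.0, 158.4] [0.4289 0.3203 0.003 ]
socket 0.76 [252.5, 78.4] [0.3655 0.2312 0.003 ]
```

View pics/w4.png

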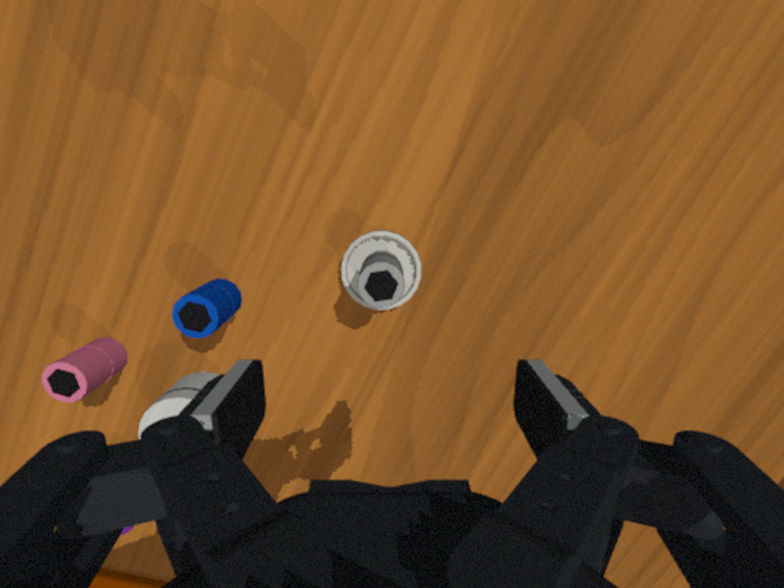

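>>> move_arm(
  steps=[1, -2, -4.2, 0, 0, 0, 0, 1, -2, -4.2, 0, 0, 0, 0, 1, -2, -4.3, 0, 0, 0, 0, 1, -2, -4.3, 0, 0, 0, 0, 1, 0, 0, -4, 0, 0, 0, 1, 0, 0, -4, 0, 0, 0, 1, 0, 0, 0, 0, 0, 0, 1, 0, 0, 0, 0, 0, 0],
)

```text
t: 9.15
eef_pos: [0.4541, 0.219, 0.1157]
tool_rot: [-0.001, 0.529, 0.849, -0.002]
contact_force: [0.6, -0.4, -0.5]
gripper_width: 0.997
```

Run:
```python
from h import *
np.set_printoptions(precision=4,suppress=True)
o=status.get_obs();print(o['t'],o['eef_pos'],yaw(),o['gripper_width'])
c=cam('wrist'); save(c,'w5.png',k=1.4)
for q,z in [('tin',0)]:
    for r in models.place_of('wrist',q): print(q,round(r['score'],2),r['position'],pt(c,*r['position'],z))
    for r in models.silhouettes('wrist',q): 
        P=outline(c,r['region'],.045); print(q,round(r['score'],2),rect(P))
```

```text
9.15 [0.4541 0.219  0.1157] (np.float64(26.14102274654542), array([-0.0025, -0.0021, -1.    ])) 0.9966902326645853
tin 0.58 [451.5 219.9  69.   68.4  71.5]
```

View pics/w5.png

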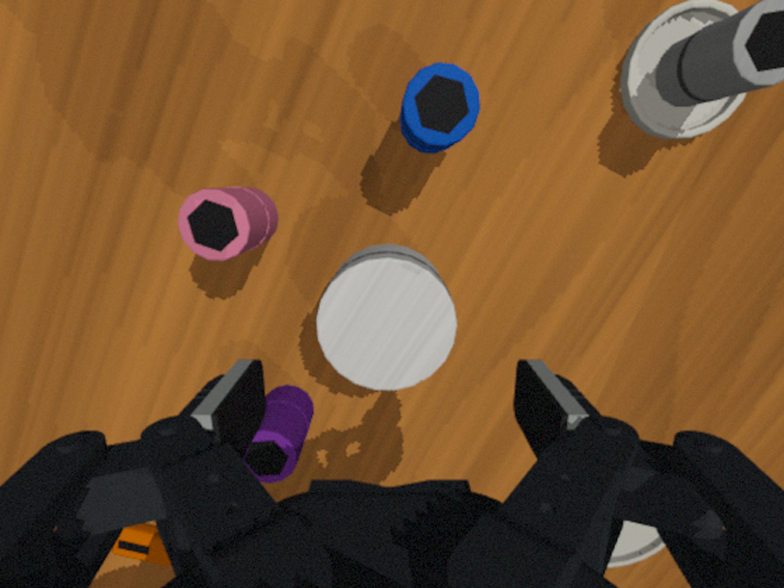

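>>> move_arm(
  steps=[1, 0, 0, -3, 0, 0, 0, 1, 0, 0, -3, 0, 0, 0, 1, 0, 0, -2.1, 0, 0, 0, 1, 0, 0, 0, 0, 0, 0, -1, 0, 0, 0, 0, 0, 0, -1, 0, 0, 0, 0, 0, 0, -1, 0, 0, 0, 0, 0, 0, -1, 0, 0, 0, 0, 0, 0],
  newtons=40,
)

```text
t: 10.1
eef_pos: [0.4555, 0.2199, 0.037]
tool_rot: [0.0, 0.529, 0.849, 0.001]
contact_force: [-1.7, -1.4, 8.0]
gripper_width: 0.785
```

>>> move_arm(
  steps=[-1, 0, 0, 0, 0, 0, 0, -1, 0, 0, 1, 0, 0, 0, -1, 0, 0, 2, 0, 0, 0, -1, 0, 0, 3, 0, 0, 0, -1, 0, 0, 2, 0, 0, 0, -1, 0, 0, 0, 0, 0, 0],
)

```text
t: 10.7
eef_pos: [0.4567, 0.2206, 0.1187]
tool_rot: [0.001, 0.529, 0.849, 0.003]
contact_force: [1.1, 1.1, -1.9]
gripper_width: 0.783
```

>>> move_arm(
  steps=[-1, 3.8, -1.2, 0, 0, 0, 0, -1, 3.8, -1.2, 0, 0, 0, 0, -1, 3.8, -1.2, 0, 0, 0, 0, -1, 3.8, -1.2, 0, 0, 0, 0, -1, 3.8, -1.2, 0, 0, 0, 0, -1, 0, 0, 0, 0, 0, 0, -1, 0, 0, 0, 0, 0, 0],
)

```text
t: 11.4
eef_pos: [0.6447, 0.1586, 0.1142]
tool_rot: [-0.0, 0.53, 0.848, -0.001]
contact_force: [-0.7, 0.4, -1.6]
gripper_width: 0.783
```

Run:
```python
from h import *
np.set_printoptions(precision=4,suppress=True)
o=status.get_obs();print(o['t'],o['eef_pos'],yaw(),o['gripper_width'])
c=cam('wrist'); save(c,'w6.png',k=1.4)
for q,z in [('tin_tray',0)]:
    for r in models.place_of('wrist',q): print(q,round(r['score'],2),r['position'],pt(c,*r['position'],z))
    for r in models.silhouettes('wrist',q): 
        P=outline(c,r['region'],.008); print(q,round(r['score'],2),rect(P))
c=cam('top')
for r in models.silhouettes('top','tin_tray'): 
        P=outline(c,r['region'],.008); print(q,round(r['score'],2),rect(P))
```

```text
11.4 [0.6447 0.1586 0.1142] (np.float64(26.053979837381853), array([-0.0012, -0.0007, -1.    ])) 0.7832180864349431
tin_tray 0.71 [637.3 176.9  97.3  60.6  23.5]
tin_tray 0.96 [638.4 146.9  94.8  71.3 -46.5]
```

View pics/w6.png

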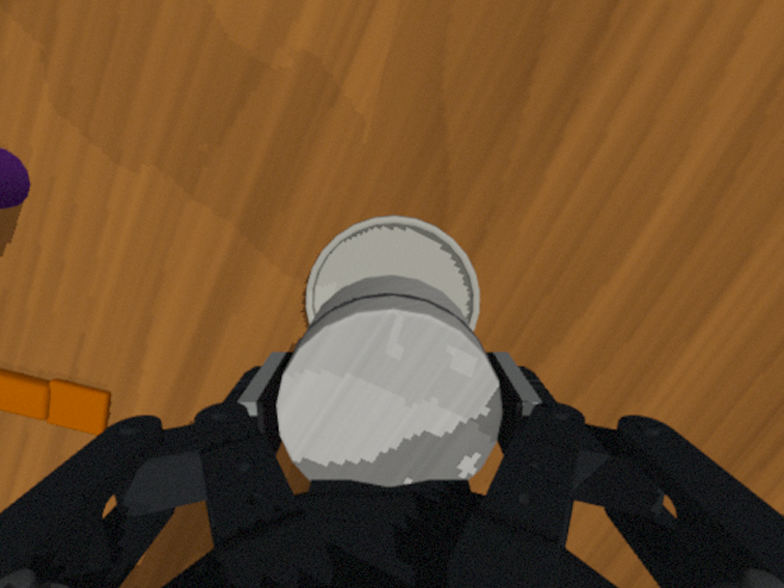

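```bash
cat >> h.py <<'E'
from scipy.optimize import least_squares
def fitc(c,Q,z,R,x0,k=1.4):
    P=np.array([pt(c,y/k,x/k,z)[:2] for x,y in Q]); r=least_squares(lambda v:np.hypot(*(P-v).T)-R,x0); return r.x, r.fun
E
python3 - <<'E'
from h import *
np.set_printoptions(precision=4,suppress=True)
c=cam('wrist');o=status.get_obs()['eef_pos'];print(o)
print(fitc(c,[(306,295),(312,270),(335,238),(393,217),(450,238),(473,270),(479,295)],.008,.049,[.65,.16]))
print(fitc(c,[(278,395),(300,350),(391,309),(480,350),(502,395)],o[2]+.008,.034,[.65,.16]))
E
```

```text
[0.6438 0.1603 0.1153]
(array([0.6452, 0.1605]), array([-0.0003, -0.0002,  0.0001,  0.0002,  0.    , -0.0003, -0.0003]))
(array([0.6441, 0.1591]), array([-0.0003, -0.0002,  0.0004, -0.0002, -0.0003]))
```

>>> move_arm(
  steps=[-1, 0.1, 0.1, -3, 0, 0, 0, -1, 0, 0, -2.5, 0, 0, 0, -1, 0, 0, -1.4, 0, 0, 0, -1, 0, 0, -0.4, 0, 0, 0, -1, 0, 0, -0.2, 0, 0, 0, -1, 0, 0, 0, 0, 0, 0, -1, 0, 0, 0, 0, 0, 0],
)

```text
t: 12.4
eef_pos: [0.6466, 0.1606, 0.0415]
tool_rot: [0.001, 0.529, 0.849, 0.001]
contact_force: [-0.7, -0.3, -2.8]
gripper_width: 0.782
```

>>> move_arm(
  steps=[-1, 0, 0, -0.2, 0, 0, 0, -1, 0, 0, 0, 0, 0, 0],
)

```text
t: 12.6
eef_pos: [0.6467, 0.1607, 0.0401]
tool_rot: [0.001, 0.529, 0.849, 0.001]
contact_force: [-1.4, 0.4, 7.4]
gripper_width: 0.785
```

>>> move_arm(
  steps=[1, 0, 0, 0, 0, 0, 0, 1, 0, 0, 0, 0, 0, 0, 1, 0, 0, 0, 0, 0, 0, 1, 0, 0, 2, 0, 0, 0, 1, 0, 0, 4, 0, 0, 0, 1, 0, 0, 4.5, 0, 0, 0, 1, 0, 0, 4.5, 0, 0, 0, 1, 0, 0, 0, 0, 0, 0],
)

```text
t: 13.4
eef_pos: [0.6498, 0.161, 0.1957]
tool_rot: [0.004, 0.529, 0.849, 0.005]
contact_force: [0.9, -0.1, 0.5]
gripper_width: 1.0
```

Run:
```python
from h import *
np.set_printoptions(precision=4,suppress=True)
o=status.get_obs();print(o['t'],o['eef_pos'],yaw(),o['gripper_width'],o['q'])
c=cam('wrist'); save(c,'w7.png',k=1.4)
for q,z in [('tin_tray',0),('tin',.003)]:
    for r in models.place_of('wrist',q): print(q,round(r['score'],2),r['position'],pt(c,*r['position'],z))
```

```text
13.4 [0.6498 0.161  0.1957] (np.float64(26.112414565412397), array([ 0.0116,  0.0038, -0.9999])) 0.9998156742916183 [-0.5569  0.5332  0.3134  1.6525 -0.1912  0.9737  0.2775]
tin 0.82 [193.8, 274.9] [0.6485 0.1609 0.003 ]
```

View pics/w7.png

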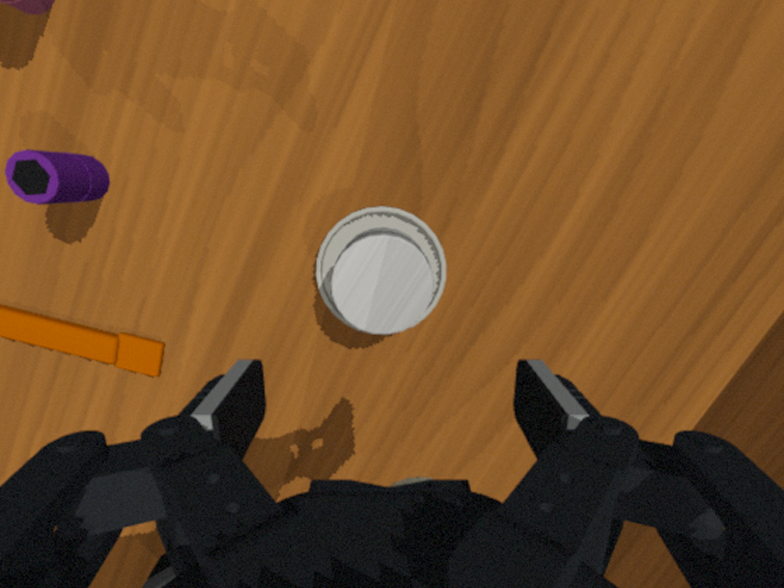

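>>> move_arm(
  steps=[1, -0.1, -4.1, 0, 0, 0, 2.4, 1, -0.1, -4.2, 0, 0, 0, 2.4, 1, -0.1, -4.2, 0, 0, 0, 2.4, 1, -0.1, -4.2, 0, 0, 0, 2.4, 1, -0.1, -4.2, 0, 0, 0, 2.4, 1, -0.1, -4.2, 0, 0, 0, 2.4, 1, -0.1, -4.2, 0, 0, 0, 2.6, 1, 0, -4.2, 0, 0, 0, 2.4],
)

```text
t: 14.35
eef_pos: [0.6373, -0.1758, 0.186]
tool_rot: [-0.002, 0.377, 0.926, -0.0]
contact_force: [0.6, 0.1, -1.1]
gripper_width: 0.997
```

>>> move_arm(
  steps=[1, 0, 0, 0, 0, 0, 0, 1, 0, 0, 0, 0, 0, 0],
)

```text
t: 14.55
eef_pos: [0.6374, -0.1758, 0.1863]
tool_rot: [-0.002, 0.38, 0.925, -0.0]
contact_force: [-0.4, 0.5, -0.2]
gripper_width: 0.995
```

Run:
```python
from h import *
np.set_printoptions(precision=4,suppress=True)
o=status.get_obs();print(o['t'],o['eef_pos'],yaw(),o['gripper_width'],o['q'])
c=cam('wrist'); save(c,'w8.png',k=1.4)
for q,z in [('case',0),('chock',.045),('jar',0)]:
    for r in models.place_of('wrist',q): print(q,round(r['score'],2),r['position'],pt(c,*r['position'],z))
    for r in models.silhouettes('wrist',q): 
        P=outline(c,r['region'],.045 if q!='chock' else .073); print(q,round(r['score'],2),rect(P))
```

```text
14.55 [ 0.6374 -0.1758  0.1863] (np.float64(45.35943034383273), array([-0.0033,  0.0004, -1.    ])) 0.995249536114123 [-0.0189  0.5336  0.2731  1.6673 -0.167   0.967   1.1053]
case 0.72 [204.5, 286.1] [ 0.6493 -0.1762  0.    ]
case 0.7 [ 441.9 -204.9  113.1   82.9  -27.9]
case 0.61 [ 626.5 -166.7   82.9   59.4  -29.5]
chock 0.79 [206.4, 284.9] [ 0.641  -0.1712  0.045 ]
chock 0.77 [ 639.8 -171.2   63.8   39.2  -46.2]
jar 0.84 [188.9, 475.8] [ 0.7752 -0.0247  0.    ]
jar 0.63 [773.1 -34.7 107.2 106.   59.2]
jar 0.31 [ 644.8 -176.5   71.2   43.8  -44.6]
```

View pics/w8.png

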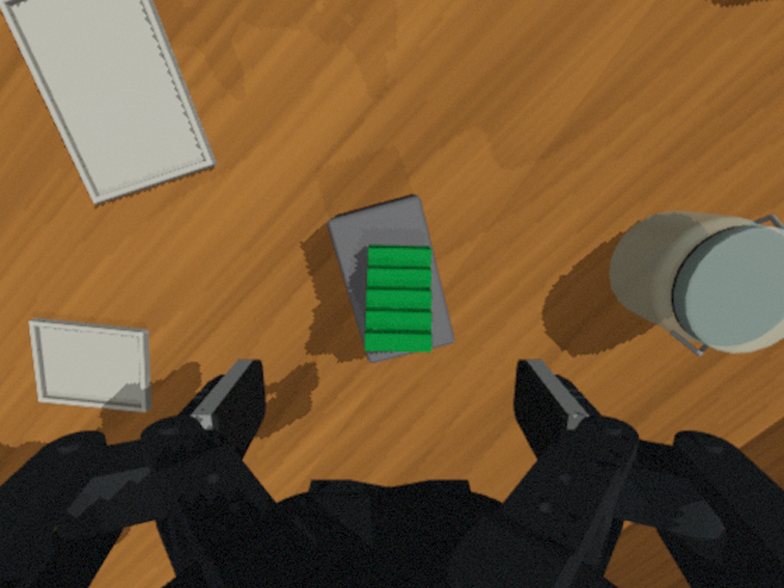

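Run:
```python
from h import *
c=cam('wrist')
print(pt(c,299/1.4,398.5/1.4,.073))
a=np.array([pt(c,y/1.4,x/1.4,.045) for x,y in [(330,224),(416,197),(453,341),(371,361)]]);print(a,a.mean(0))
```

```text
[ 0.64183005 -0.16854305  0.073     ]
[[ 0.583598   -0.17042146  0.045     ]
 [ 0.6089636  -0.12114188  0.045     ]
 [ 0.69440543 -0.16779779  0.045     ]
 [ 0.66635551 -0.21721838  0.045     ]] [ 0.63833063 -0.16914487  0.045     ]
```

>>> move_arm(
  steps=[1, 0.3, 0.4, -3, 0, 0, 0, 1, 0, 0, -3, 0, 0, 0, 1, 0, 0, -2, 0, 0, 0, 1, 0, 0, 0, 0, 0, 0, 1, 0, 0, 0, 0, 0, 0],
)

```text
t: 15.45
eef_pos: [0.642, -0.1704, 0.1087]
tool_rot: [0.0, 0.378, 0.926, -0.0]
contact_force: [0.8, 0.3, 0.1]
gripper_width: 0.997
```

Run:
```python
from h import *
o=status.get_obs();print(o['t'],o['eef_pos'],yaw())
c=cam('wrist'); save(c,'w9.png',k=1.4)
```

```text
15.45 [ 0.64195644 -0.17036659  0.10871333] (np.float64(45.56092511946732), array([ 1.88340407e-05, -1.11613803e-04, -9.99999994e-01]))
```

View pics/w9.png

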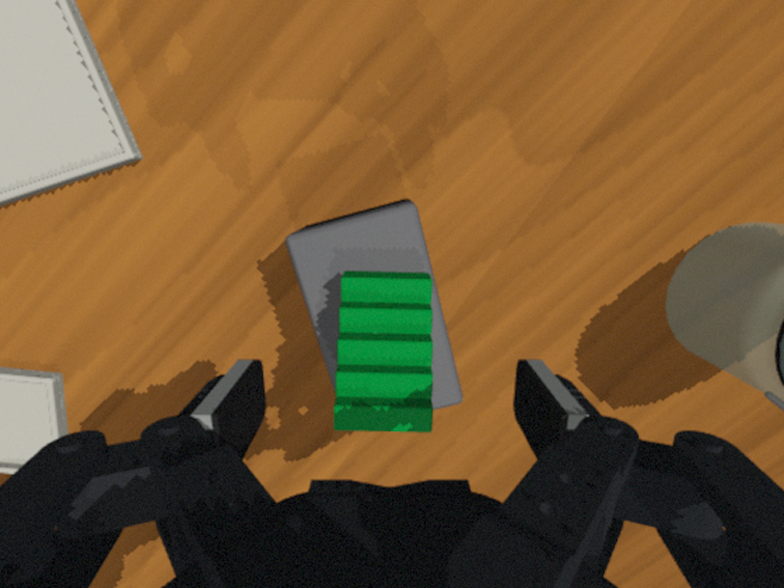

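>>> move_arm(
  steps=[1, 0, 0, -2, 0, 0, 0, 1, 0, 0, -1.6, 0, 0, 0, 1, 0, 0, 0, 0, 0, 0, -1, 0, 0, 0, 0, 0, 0, -1, 0, 0, 0, 0, 0, 0, -1, 0, 0, 0, 0, 0, 0, -1, 0, 0, 0, 0, 0, 0, -1, 0, 0, 0, 0, 0, 0],
  newtons=30,
)

```text
t: 16.3
eef_pos: [0.6423, -0.1708, 0.0732]
tool_rot: [0.001, 0.378, 0.926, 0.0]
contact_force: [-0.4, 0.4, 5.5]
gripper_width: 0.442
```

>>> move_arm(
  steps=[-1, 0, 0, 0, 0, 0, 0, -1, 0, 0, 0, 0, 0, 0, -1, 0, 0, 0, 0, 0, 0],
)

```text
t: 16.6
eef_pos: [0.6423, -0.1708, 0.0733]
tool_rot: [0.001, 0.378, 0.926, 0.0]
contact_force: [-0.8, 0.3, 6.1]
gripper_width: 0.439
```

>>> move_arm(
  steps=[-1, 0, 0, 2, 0, 0, 0, -1, 0, 0, 4, 0, 0, 0, -1, -0.96, -1.83, 2, 0, 0, -8, -1, -0.96, -1.83, 0, 0, 0, -8, -1, -0.96, -1.83, 0, 0, 0, -8, -1, -0.96, -1.83, 0, 0, 0, -8, -1, -0.96, -1.83, 0, 0, 0, -8, -1, -0.96, -1.83, 0, 0, 0, -8],
)

```text
t: 17.4
eef_pos: [0.5835, -0.2807, 0.1521]
tool_rot: [-0.0, 0.724, 0.69, -0.0]
contact_force: [-0.4, -0.3, -1.4]
gripper_width: 0.439
```

>>> move_arm(
  steps=[-1, -0.96, -1.83, 0, 0, 0, -8, -1, -0.96, -1.83, 0, 0, 0, -8, -1, -0.96, -1.83, 0, 0, 0, -8, -1, -0.96, -1.83, 0, 0, 0, -8, -1, -0.96, -1.83, 0, 0, 0, -8, -1, -0.96, -1.83, 0, 0, 0, -8, -1, 0, 0, 0, 0, 0, 0, -1, 0, 0, 0, 0, 0, 0],
)

```text
t: 18.2
eef_pos: [0.5264, -0.3898, 0.1519]
tool_rot: [-0.0, 0.941, 0.339, -0.0]
contact_force: [0.7, -0.1, -0.8]
gripper_width: 0.441
```

Run:
```python
from h import *
np.set_printoptions(precision=4,suppress=True)
o=status.get_obs();print(o['t'],o['eef_pos'],yaw(),o['gripper_width'],o['q'])
c=cam('wrist'); save(c,'w10.png',k=1.4)
for q,z in [('chock_tray',0)]:
    for r in models.silhouettes('wrist',q): 
        P=outline(c,r['region'],.008); print(q,round(r['score'],2),rect(P))
c=cam('top');save(c,'t10.png',k=1.4)
```

```text
18.2 [ 0.5264 -0.3898  0.1519] (np.float64(-50.349037492029595), array([-0.0005,  0.0006, -1.    ])) 0.44127313759095266 [ 0.0668  0.6507  0.696   1.7299 -0.4992  0.9466  0.0835]
chock_tray 0.68 [ 541.9 -377.2   69.6   43.1  -50.3]
```

View pics/w10.png

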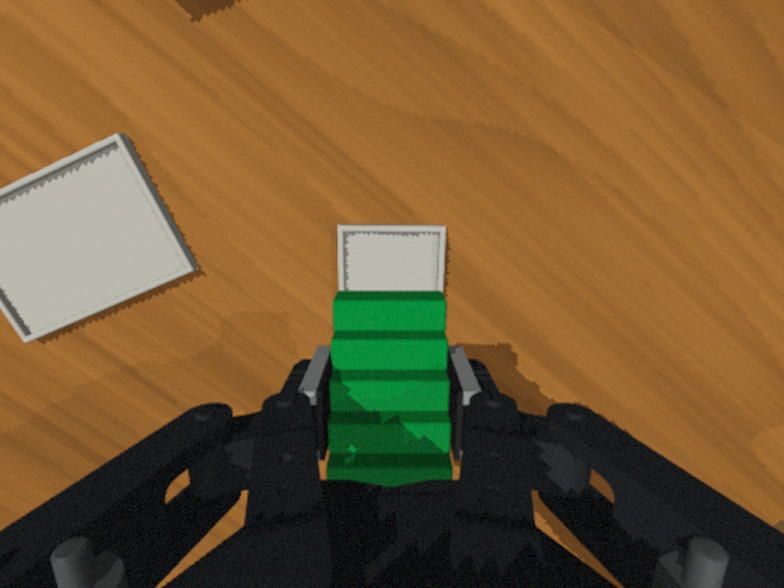

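Run:
```python
from h import *
np.set_printoptions(precision=4,suppress=True)
c=cam('wrist')
a=pt(c,226/1.4,338/1.4,.008);b=pt(c,226/1.4,446/1.4,.008); m=(a+b)/2; e=(b-a)[:2]/np.linalg.norm(b-a)
print(a,b,np.linalg.norm(b-a),np.degrees(np.arctan2(e[1],e[0])))
n=np.array([-e[1],e[0]]); v=np.array([.527,-.391])-m[:2]; n*=np.sign(n@v); print('tray c',m[:2]+n*.0425, n, status.get_obs()['eef_pos'])
# chock near top edge: lowest step front edge height .014
```

```text
[ 0.5373 -0.3387  0.008 ] [ 0.5803 -0.3903  0.008 ] 0.06720124186350725 -50.23283354845459
tray c [ 0.5261 -0.3917] [-0.7687 -0.6397] [ 0.5274 -0.3888  0.1521]
```

>>> move_arm(
  steps=[-1, 0, -0.2, -4, 0, 0, 0, -1, 0, 0, -4, 0, 0, 0, -1, 0, 0, -2.5, 0, 0, 0, -1, 0, 0, -1, 0, 0, 0, -1, 0, 0, -0.3, 0, 0, 0, -1, 0, 0, 0, 0, 0, 0, -1, 0, 0, 0, 0, 0, 0],
)

```text
t: 19.1
eef_pos: [0.5274, -0.3928, 0.0359]
tool_rot: [0.001, 0.941, 0.338, 0.001]
contact_force: [-0.4, -0.7, -1.3]
gripper_width: 0.439
```

Run:
```python
from h import *
c=cam('wrist'); save(c,'w11.png',k=1.4)
```

```text
(no output)
```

View pics/w11.png

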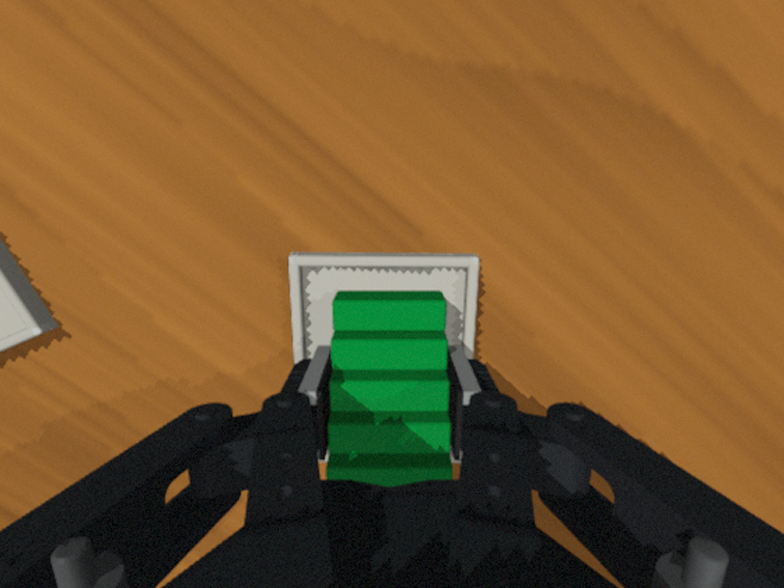

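>>> move_arm(
  steps=[-1, 0, 0, -0.3, 0, 0, 0, -1, 0, 0, 0, 0, 0, 0, -1, 0, 0, 0, 0, 0, 0],
)

```text
t: 19.45
eef_pos: [0.5266, -0.3921, 0.0315]
tool_rot: [0.0, 0.941, 0.338, 0.0]
contact_force: [0.5, -1.0, 0.2]
gripper_width: 0.441
```

>>> move_arm(
  steps=[-1, 0, 0, -0.15, 0, 0, 0, -1, 0, 0, 0, 0, 0, 0, -1, 0, 0, 0, 0, 0, 0],
)

```text
t: 19.75
eef_pos: [0.5267, -0.3922, 0.0312]
tool_rot: [-0.0, 0.941, 0.338, 0.0]
contact_force: [-2.6, 3.1, 11.2]
gripper_width: 0.439
```

Contact on the floor at the expected height. Release in place and rise.

>>> move_arm(
  steps=[-0.02, 0, 0, 0, 0, 0, 0, 0.1, 0, 0, 0, 0, 0, 0, 0.1, 0, 0, 0, 0, 0, 0, 0.1, 0, 0, 2, 0, 0, 0, 1, 0, 0, 4.5, 0, 0, 0, 1, 0, 0, 4.5, 0, 0, 0, 1, 0, 0, 4.5, 0, 0, 0, 1, 0, 0, 0, 0, 0, 0],
)

```text
t: 20.55
eef_pos: [0.5291, -0.3956, 0.1916]
tool_rot: [0.005, 0.941, 0.338, 0.003]
contact_force: [0.2, 0.2, -0.3]
gripper_width: 0.999
```

Run:
```python
from h import *
np.set_printoptions(precision=4,suppress=True)
o=status.get_obs();print(o['t'],o['eef_pos'],yaw(),o['gripper_width'],o['q'])
c=cam('wrist'); save(c,'w12.png',k=1.4)
for q,z in [('chock_tray',0),('chock',.003)]:
    for r in models.place_of('wrist',q): print(q,round(r['score'],2),r['position'],pt(c,*r['position'],z))
c=cam('top')
for q,z in [('case',0),('chock',0.003)]:
    for r in models.place_of('top',q)[:1]: print(q,round(r['score'],2),r['position'],pt(c,*r['position'],z))
r=models.silhouettes('top','case')[0]; print(rect(outline(c,r['region'],.045)))
save(c,'crop_c2.png',(150,230,310,400),7)
```

```text
20.55 [ 0.5291 -0.3956  0.1916] (np.float64(-50.49867338043152), array([ 0.0098, -0.0071, -0.9999])) 0.9992810863837086 [ 0.0496  0.611   0.7305  1.6976 -0.4719  1.0037  0.0638]
chock 0.93 [194.0, 272.6] [ 0.528  -0.3918  0.003 ]
chock 0.97 [237.4, 452.8] [ 0.5245 -0.3917  0.003 ]
[ 633.5 -172.7  110.4   63.   -29.6]
```

View pics/w12.png

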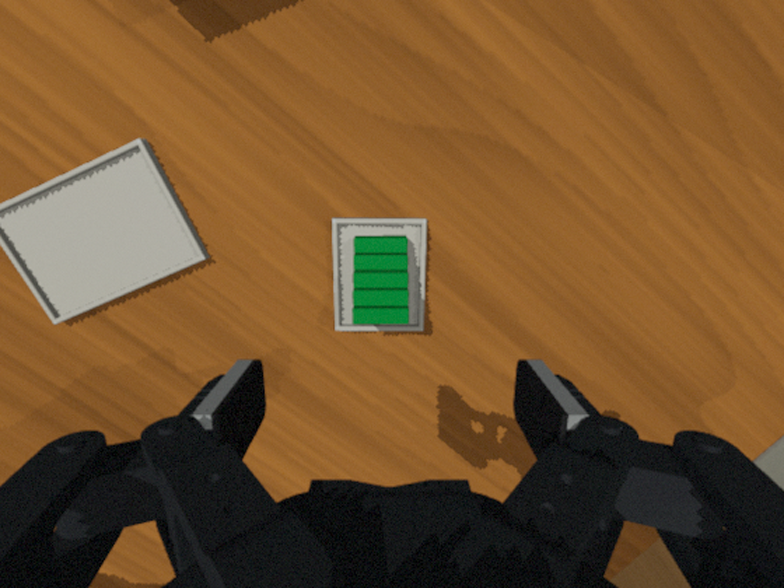

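View pics/crop_c2.png

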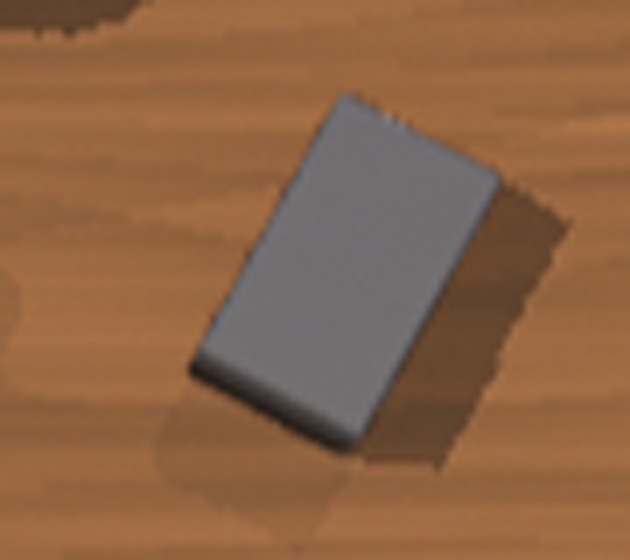

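>>> move_arm(
  steps=[1, 1.2, 2.4, 0, 0, 0, -7.7, 1, 1.2, 2.4, 0, 0, 0, -7.7, 1, 1.2, 2.4, 0, 0, 0, -7.7, 1, 1.2, 2.4, 0, 0, 0, -7.7, 1, 1.2, 2.5, 0, 0, 0, -7.7, 1, 1.2, 2.5, 0, 0, 0, -7.7, 1, 1.3, 2.5, 0, 0, 0, -7.7, 1, 1.3, 2.5, 0, 0, 0, -7.7],
)

```text
t: 21.7
eef_pos: [0.6246, -0.1949, 0.1838]
tool_rot: [0.0, 0.981, -0.194, -0.001]
contact_force: [1.8, -1.4, -0.0]
gripper_width: 0.998
```

>>> move_arm(
  steps=[1, 1.2, 2.5, -2, 0, 0, -7.4, 1, 0, 0, -4, 0, 0, 0, 1, 0, 0, -1, 0, 0, 0, 1, 0, 0, 0, 0, 0, 0, 1, 0, 0, 0, 0, 0, 0],
)

```text
t: 22.2
eef_pos: [0.6364, -0.1729, 0.116]
tool_rot: [0.0, 0.967, -0.255, 0.001]
contact_force: [-0.0, -1.1, 1.3]
gripper_width: 0.999
```

Run:
```python
from h import *
np.set_printoptions(precision=4,suppress=True)
o=status.get_obs();print(o['t'],o['eef_pos'],yaw(),o['gripper_width'],o['q'])
c=cam('wrist'); save(c,'w13.png',k=1.4)
for q,z in [('case',0)]:
    for r in models.place_of('wrist',q): print(q,round(r['score'],2),r['position'],pt(c,*r['position'],z))
    for r in models.silhouettes('wrist',q): 
        P=outline(c,r['region'],.045); print(q,round(r['score'],2),rect(P))
```

```text
22.2 [ 0.6364 -0.1729  0.116 ] (np.float64(-119.56382996987303), array([ 0.0007, -0.0012, -1.    ])) 0.999370110815116 [-0.4472  0.833   0.9649  1.7501 -0.8031  1.0054 -1.2575]
case 0.65 [215.3, 278.4] [ 0.6349 -0.1729  0.    ]
case 0.74 [ 638.3 -172.8  101.1   59.7  -29.6]
```

View pics/w13.png

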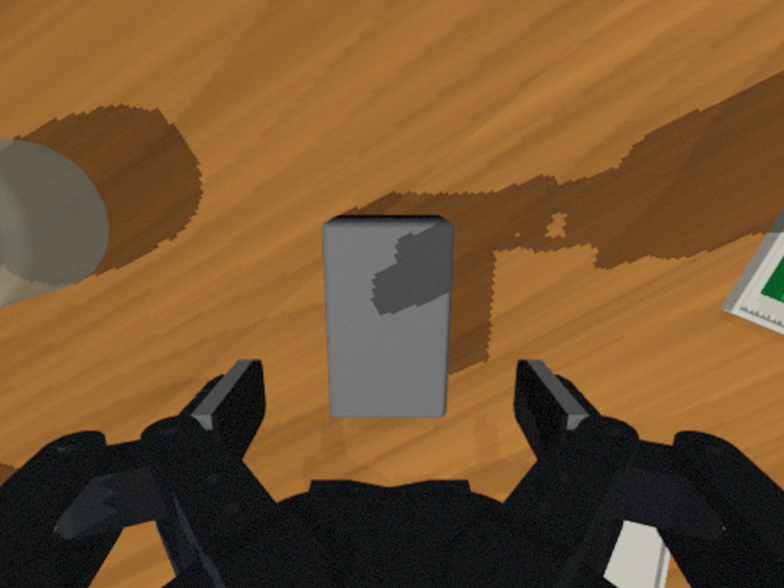

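>>> move_arm(
  steps=[1, 0, 0, -3, 0, 0, 0, 1, 0, 0, -3, 0, 0, 0, 1, 0, 0, -2, 0, 0, 0, 1, 0, 0, 0, 0, 0, 0, -1, 0, 0, 0, 0, 0, 0, -1, 0, 0, 0, 0, 0, 0, -1, 0, 0, 0, 0, 0, 0, -1, 0, 0, 0, 0, 0, 0],
  newtons=50,
)

```text
t: 23.15
eef_pos: [0.6376, -0.1719, 0.0368]
tool_rot: [0.0, 0.967, -0.254, 0.002]
contact_force: [-1.2, 0.4, 6.7]
gripper_width: 0.69
```

>>> move_arm(
  steps=[-1, 0, 0, 0, 0, 0, 0, -1, 0, 0, 0, 0, 0, 0, -1, 0, 0, 2, 0, 0, 0, -1, 0, 0, 4, 0, 0, 0, -1, 0, 0, 3, 0, 0, 0, -1, 0, 0, 0, 0, 0, 0],
)

```text
t: 23.75
eef_pos: [0.6387, -0.1726, 0.1306]
tool_rot: [0.0, 0.967, -0.254, 0.004]
contact_force: [0.0, -0.4, -1.7]
gripper_width: 0.693
```

>>> move_arm(
  steps=[-1, -3.6, -0.7, 0, 0, 0, 0.3, -1, -3.6, -0.7, 0, 0, 0, 0.3, -1, -3.6, -0.7, 0, 0, 0, 0.3, -1, -3.6, -0.8, 0, 0, 0, 0.3, -1, -3.6, -0.8, 0, 0, 0, 0.3, -1, -3.6, -0.8, 0, 0, 0, 0.3, -1, 0, 0, 0, 0, 0, 0, -1, 0, 0, 0, 0, 0, 0],
)

```text
t: 24.55
eef_pos: [0.4198, -0.2158, 0.125]
tool_rot: [-0.001, 0.971, -0.24, 0.0]
contact_force: [0.9, -0.1, -2.8]
gripper_width: 0.694
```

Run:
```python
from h import *
np.set_printoptions(precision=4,suppress=True)
o=status.get_obs();print(o['t'],o['eef_pos'],yaw(),o['gripper_width'],o['q'])
c=cam('wrist'); save(c,'w14.png',k=1.4)
for q,z in [('case_tray',0)]:
    for r in models.silhouettes('wrist',q): 
        P=outline(c,r['region'],.008); print(q,round(r['score'],2),rect(P))
```

```text
24.55 [ 0.4198 -0.2158  0.125 ] (np.float64(-117.74947088859436), array([ 0.0003,  0.0014, -1.    ])) 0.6939646217381028 [-0.467   0.5672  1.0644  2.1907 -0.722   0.7935 -0.9796]
case_tray 0.86 [ 465.  -240.3   90.2   25.8   62.3]
```

View pics/w14.png

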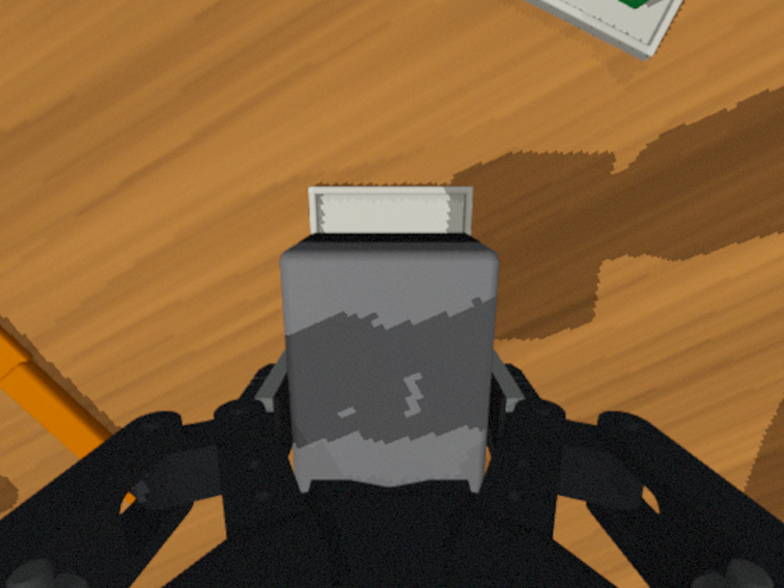

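Run:
```python
from h import *
np.set_printoptions(precision=4,suppress=True)
c=cam('wrist'); o=status.get_obs()['eef_pos']
def f(A,B,z,h,x0):
    a=pt(c,A[1]/1.4,A[0]/1.4,z);b=pt(c,B[1]/1.4,B[0]/1.4,z); m=(a+b)[:2]/2; L=np.linalg.norm(b-a); e=(b-a)[:2]/L
    n=np.array([-e[1],e[0]]); n*=np.sign(n@(x0-m)); return m+n*h, L, np.degrees(np.arctan2(e[1],e[0]))
print(f((309,188),(473,188),.008,.065,np.array([.42,-.217])))
print(f((281,252),(498,252),o[2]+.008,.05,np.array([.42,-.217])), o)
print('trim from wrist', [pt(c,*r['position'],0) for r in models.place_of('wrist','trim_tool')[:1]])
t=cam('top');print([pt(t,*r['position'],0) for r in models.place_of('top','trim_tool')[:1]])
```

```text
(array([ 0.4189, -0.2158]), np.float64(0.089396854168431), np.float64(-117.57139504618318))
(array([ 0.4197, -0.2153]), np.float64(0.05767163666615378), np.float64(-117.56384450471795)) [ 0.4217 -0.2158  0.1249]
trim from wrist [array([0.4401, 0.0006, 0.    ])]
[array([ 0.4368, -0.0036,  0.    ])]
```

>>> move_arm(
  steps=[-1, -0.1, 0, -3, 0, 0, 0, -1, 0, 0, -3, 0, 0, 0, -1, 0, 0, -1.7, 0, 0, 0, -1, 0, 0, -0.5, 0, 0, 0, -1, 0, 0, 0, 0, 0, 0, -1, 0, 0, -0.2, 0, 0, 0, -1, 0, 0, 0, 0, 0, 0],
)

```text
t: 25.55
eef_pos: [0.4201, -0.2163, 0.0414]
tool_rot: [0.0, 0.971, -0.239, 0.001]
contact_force: [-0.4, -0.1, -2.6]
gripper_width: 0.697
```

>>> move_arm(
  steps=[-1, 0, 0, -0.2, 0, 0, 0, -1, 0, 0, 0, 0, 0, 0],
)

```text
t: 25.75
eef_pos: [0.4201, -0.2163, 0.0397]
tool_rot: [-0.0, 0.971, -0.239, 0.001]
contact_force: [-1.2, 1.3, 6.7]
gripper_width: 0.696
```

>>> move_arm(
  steps=[1, 0, 0, 0, 0, 0, 0, 1, 0, 0, 0, 0, 0, 0, 1, 0, 0, 0, 0, 0, 0, 1, 0, 0, 2, 0, 0, 0, 1, 0, 0, 4, 0, 0, 0, 1, 0, 0, 4.5, 0, 0, 0, 1, 0, 0, 4.5, 0, 0, 0, 1, 0, 0, 4, 0, 0, 0],
)

```text
t: 26.55
eef_pos: [0.4192, -0.2164, 0.2306]
tool_rot: [-0.0, 0.971, -0.239, 0.0]
contact_force: [0.4, -0.1, -0.4]
gripper_width: 0.994
```

Run:
```python
from h import *
np.set_printoptions(precision=4,suppress=True)
o=status.get_obs();print(o['t'],o['eef_pos'],yaw(),o['gripper_width'],o['contact_force'])
c=cam('wrist'); save(c,'w15.png',k=1.4)
for n in ['top','scene']:
    c=cam(n); save(c,n+'9.png',k=1.4)
    for q in ['case','tin','chock','socket','case_tray','tin_tray','chock_tray','socket_tray','jar','trim_tool']:
        z=.003 if q in ['case','tin','chock','socket'] else 0
        print(n,q,[(round(r['score'],2),pt(c,*r['position'],z)[:2]) for r in models.place_of(n,q)[:4]])
```

```text
26.55 [ 0.4192 -0.2164  0.2306] (np.float64(-117.70649024272622), array([ 0.0001,  0.0001, -1.    ])) 0.9936520191765963 [ 0.3597 -0.1123 -0.3678]
top case [(0.9, array([ 0.4134, -0.2148])), (0.61, array([0.6411, 0.154 ]))]
top tin [(0.71, array([0.646 , 0.1611])), (0.16, array([0.5314, 0.3828]))]
top chock [(0.63, array([ 0.5262, -0.3909]))]
top socket [(0.77, array([0.5338, 0.3952])), (0.61, array([0.427 , 0.3154])), (0.61, array([0.4236, 0.123 ])), (0.59, array([0.3622, 0.2249]))]
top case_tray [(0.9, array([ 0.4183, -0.2195])), (0.72, array([ 0.5277, -0.3866]))]
top tin_tray [(0.82, array([0.6479, 0.1624]))]
top chock_tray [(0.9, array([ 0.5186, -0.3913]))]
top socket_tray [(0.78, array([0.5319, 0.3853]))]
top jar [(0.94, array([ 0.7722, -0.0322]))]
top trim_tool [(0.59, array([0.443 , 0.0098]))]
scene case [(0.96, array([ 0.4088, -0.2221]))]
scene tin [(0.86, array([0.6474, 0.1619])), (0.31, array([0.5366, 0.3886])), (0.29, array([0.646, 0.16 ]))]
scene chock [(0.64, array([ 0.5253, -0.4041]))]
scene socket [(0.59, array([0.5294, 0.3851])), (0.59, array([0.4383, 0.1317])), (0.58, array([0.4316, 0.3179])), (0.45, array([0.3702, 0.2374]))]
scene case_tray [(0.78, array([ 0.425 , -0.2171]))]
scene tin_tray [(0.87, array([0.6537, 0.1534])), (0.73, array([ 0.7783, -0.0205])), (0.5, array([ 0.4211, -0.212 ]))]
scene chock_tray [(0.53, array([ 0.5322, -0.4023]))]
scene socket_tray [(0.51, array([0.5271, 0.3928]))]
scene jar [(0.8, array([ 0.766 , -0.0333]))]
scene trim_tool [(0.73, array([0.4441, 0.0001]))]
```

View pics/w15.png

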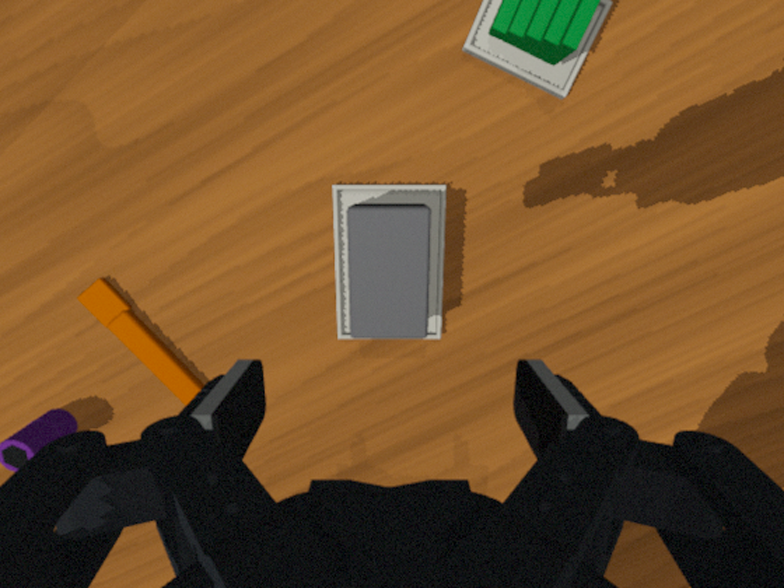

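View pics/top9.png

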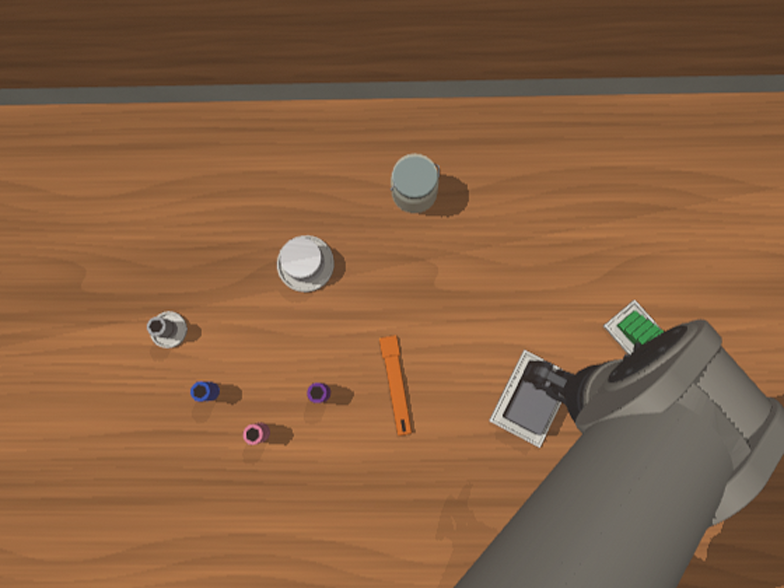

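View pics/scene9.png

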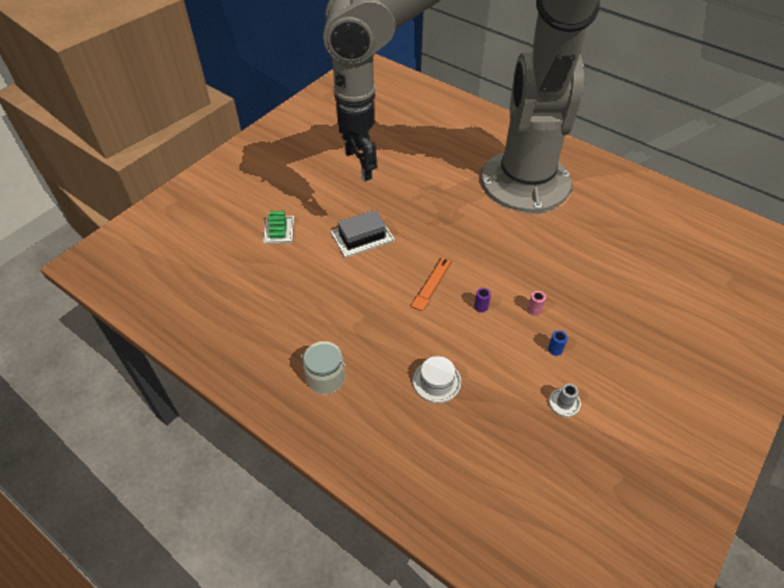

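>>> move_arm(
  steps=[1, 0, 0, 0, 0, 0, 0, 1, 0, 0, 0, 0, 0, 0, 1, 0, 0, 0, 0, 0, 0],
)

```text
t: 28.0
eef_pos: [0.4195, -0.2161, 0.2288]
tool_rot: [0.0, 0.971, -0.239, 0.0]
contact_force: [0.3, 0.7, 0.4]
gripper_width: 1.003
```

```bash
python3 -c "
from h import *
print(order.hand_in())"
```

```text
the job is handed in; nothing more can be done
None
```

I took both piles apart and set the socket, tin, chock and case into their own trays, then handed the job in at about 28 s of the 120 s. No verdict is reported.

- **Placing:** before each release the socket, tin and case were within about 3 mm of the tray centre measured from the wrist camera. The chock was lined up the same way, though I took its position in the jaws from the grasp. Each one met the tray floor at the expected height, with under 15 N of force.
- **Last pictures:** all four stand flat inside their lips, with the gripper open and clear. The jar and trim tool look unmoved, and I did not touch the blue, pink and purple look-alikes.
- **Disagreement:** the networks' positions in the last scene and top views differ by up to about 17 mm for case against tray (scene view, 5–7 mm from top). For the socket, chock and tin they differ by up to about 10 mm. I put this down to network error and occlusion by the arm, because the wrist pictures taken after each release show each object inside its lip.

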